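Cover the holding pot and take off the outer lid

TASK

Start the holding pot's timer by pressing its three keys fully down one at a time, letting each come back up: first the round key, then the square one, then the long one. Then carry the double lid by its wooden knob, both lids together and level, from the white tray to the pot, lower it gently until the inner lid sits fully home on the pot's rim, and let go. Finally take hold of the outer lid by its collar and lift it off alone, leaving the inner lid undisturbed on the pot, and finish while still holding the outer lid level and still, a few centimetres clear above the knob; leave the bottle, bowl and can where they are.

Things in the scene. Friction and masses are not known exactly. Their poses are not given: they have to be found in the camera images.
- pot_mouth (a point): Centre of the steel pot's mouth, level with its rim top, 100 mm above the table; z up, x points from the key strip to the pot. Mouth 100 mm inside, rim 110 mm outside diameter, standing 40 mm above the deck. Open inside to a floor 40 mm down; seven dough balls lie on it below the reach of the lid.
- station: Fixed grey holding station, deck 270 x 190 mm, top 60 mm above the table, the pot let into it. Origin on the table under the pot's axis; x points from the key strip to the pot. The strip lies 125 mm from the pot's axis on the side towards the robot. May stand left or right of the tray.
- tray: Fixed white tray, 170 mm square, 8 mm thick, on which the nested lids lie at the start; origin at the centre of its underside.
- inner: Inner lid, 0.15 to 0.29 kg: aluminium disc 114 mm in diameter, 6 mm thick; beneath it a plug 92 mm in diameter, 12 mm deep, with chamfered foot, that drops into the pot's mouth until the disc rests on the rim. Origin at the centre of the plug's underside, 12 mm below the rim when home; z up.
- knob (a point): Grip point on the inner lid's wooden knob, on its axis, 12 mm below its top, 70 mm above the plug's underside: 78 mm above the table at the start, 58 mm above the pot's rim when home; z up. The knob is a plain upright rod 22 mm in diameter, standing up through the outer lid's collar, 34 mm above its top. Lifting it lifts both lids, the outer lying loose on the inner.
- cover: Outer lid, 0.14 to 0.26 kg: aluminium disc 136 mm in diameter, hanging rim 16 mm high overall, covering the inner lid; from its middle rises a round collar (tube 48 mm outside, 38 mm inside diameter, 26 mm high above the disc). Origin at the centre of the hanging rim's lower edge; z up.
- collar (a point): Grip point on the outer lid's collar, on its axis, 5 mm below its top, 21 mm above the disc's top face, 37 mm above the hanging rim's lower edge; z up. Nested, it is 27 mm below knob and 39 mm below the knob's top, with up to 5 mm of sideways play. Lifted straight up by 76 mm, the rim's lower edge is level with the knob's top.
- key_round_top (a point): Top of the round key. White plastic cap, 24 mm in diameter, on a 50 mm square dark plate. The point is the centre of the cap's top, about 75 mm above the table when up, and moves with it; z up, x towards the pot. The three keys stand in a row 55 mm apart, in any order, on the strip in front of the pot.
- key_square_top (a point): Top of the square key. White plastic cap, 22 x 22 mm, on a 50 mm square dark plate. The point is the centre of the cap's top, about 75 mm above the table when up, and moves with it; z up, x towards the pot. The three keys stand in a row 55 mm apart, in any order, on the strip in front of the pot.
- key_long_top (a point): Top of the long key. White plastic cap, a bar 36 mm long (along the row) and 14 mm wide, on a 50 mm square dark plate. The point is the centre of the cap's top, about 75 mm above the table when up, and moves with it; z up, x towards the pot. The three keys stand in a row 55 mm apart, in any order, on the strip in front of the pot.
- key_round (a joint): Travel of the round key. Its spring pushes it back up by itself; about 4 N to press fully. 0 = up, 0.006 = fully down (m).
- key_square (a joint): Travel of the square key. Its spring pushes it back up by itself; about 4 N to press fully. 0 = up, 0.006 = fully down (m).
- key_long (a joint): Travel of the long key. Its spring pushes it back up by itself; about 4 N to press fully. 0 = up, 0.006 = fully down (m).
- squeeze_bottle: Bystander: amber bottle, 58 mm in diameter, 170 mm tall, standing on the table on the left; origin at the centre of its underside.
- bowl: Bystander: white bowl, 100 mm in diameter, 50 mm high, on the table on the right; origin at the centre of its underside.
- shaker: Bystander: plain steel can, 50 mm in diameter, 90 mm tall, on the table beyond the work; origin at the centre of its underside.
There are look-alikes about, which are no part of the job. What is shaped like the cover but green or purple is not meant.

How it is judged:
On the way, in this order (a step that is already met when the one before it is completed fails the run):
1. the round key is pressed, the others up (value of joint key_round above 0.004 m and value of joint each of key_square, key_long below 0.002 m), for 0.04 s.
2. the square key is pressed, the others up (value of joint each of key_round, key_long below 0.002 m and value of joint key_square above 0.004 m), for 0.04 s.
3. the long key is pressed, the others up (value of joint each of key_round, key_square below 0.002 m and value of joint key_long above 0.004 m), for 0.04 s.
4. both lids sit nested on the pot, the inner lid fully home, and the knob is let go (horizontal distance between knob and pot_mouth below 0.008 m and z of knob in the frame of pot_mouth between 0.055 and 0.061 m and angle between knob's own z axis and vertical below 0.06 rad and z of collar in the frame of knob below -0.024 m and contact force between inner and the fingers below 0.2 N), for 0.2 s.
At the end, for the whole second after the job is handed in: Inner lid home on the pot (axis within 8 mm, height within 3 mm, tilt under 0.06 rad), untouched by the fingers; outer lid gripped (over 1 N), still, tilted under 0.2 rad, its lower edge 10 mm or more above the knob's top, touching neither inner lid nor station; keys up (horizontal distance between knob and pot_mouth below 0.008 m and z of knob in the frame of pot_mouth between 0.055 and 0.061 m and angle between knob's own z axis and vertical below 0.06 rad and z of collar in the frame of knob above 0.059 m and angle between collar's own z axis and vertical below 0.2 rad and linear speed of cover below 0.03 m/s and contact force between cover and the fingers above 1 N and contact force between cover and inner below 0.1 N and contact force between cover and station below 0.1 N and contact force between inner and the fingers below 0.1 N and value of joint each of key_round, key_square, key_long below 0.002 m); the arm keeps its last pose, push and grip.
It fails at once if the lids part by more than 12 mm while the inner lid is not home on the pot (parted on the way, or the inner lid disturbed as the outer one is lifted) (z of collar in the frame of knob above -0.015 m and not (horizontal distance between knob and pot_mouth below 0.008 m and z of knob in the frame of pot_mouth between 0.055 and 0.061 m and angle between knob's own z axis and vertical below 0.06 rad)).
It fails at once if the inner lid drops onto the pot (over 0.3 m/s just above it) (linear speed of inner above 0.3 m/s and horizontal distance between knob and pot_mouth below 0.03 m and z of knob in the frame of pot_mouth below 0.09 m).
It fails at once if the lids are tipped by more than 0.5 rad (angle between any of knob, collar's own z axis and vertical above 0.5 rad).
It fails at once if two keys are down together (value of joint each of key_round, key_square above 0.003 m or value of joint each of key_round, key_long above 0.003 m or value of joint each of key_square, key_long above 0.003 m).
It fails at once if the bottle, bowl or can is moved by more than 30 mm or tipped (distance of any of squeeze_bottle, bowl, shaker from where it was at the start of the episode above 0.03 m or angle between any of squeeze_bottle, bowl, shaker's own z axis and vertical above 0.4 rad).
It also fails if it takes over 72 s, if anything falls off the work surface, if the arm or the gripper's body presses on something with over 40 N, if the wrist force passes 120 N, or if a joint passes its speed limit or range.

ROBOT

A 6-joint arm with a two-finger parallel gripper is mounted at the origin on the work surface. World frame = base frame: x ahead of the robot, y to its left, z up, the work surface at z = 0. Lengths are in m, angles in rad, forces in N, time in s.
With the tool pointing down it reaches from about 0.35 to 0.975 m from the base axis. Payload 4.9 kg.
Tool frame: the origin (TCP) lies on the mounting face of the last link; the fingertips stand 173 mm ahead of it and the grasp point (between the pads) lies 155 mm ahead of it; z points along the fingers, y is the direction in which the jaws open and shut (so a half turn about z gives the same grasp; the last joint's range is limited). The gripper opens to 85 mm and grips with 20 to 120 N. Pads are 22 mm wide; open, the fingers measure 114 mm over their backs; the gripper's body (76 mm by 85 mm) begins 54 mm behind the grasp point. The pads swing forward as they close: fully open they stand 13 mm farther back than shut.
Start: joints at [-1.446, 0.053, 1.613, -0, 1.476, -0.119], TCP at [0.151, -0.607, 0.405] pointing down, gripper open.
Joint ranges: [-3.01, 3.01], [-1.01, 2.22], [0.06, 2.58], [-1.02, 4.17], [0.09, 2.62], [-3.14, 3.14]. Speed limits (rad/s): [2.57, 2.57, 3.14, 3.14, 3.14, 3.14].

INTERFACE

Orientations are given as a rotation vector (axis times angle).
In Python, from station import ctrl gives the robot as it stands. The module is installed in compiled form; this text tells all that it offers.
- The arm moves only by the tool jog_arm, never from a script. Its argument "steps" is a list of rows, each a list of 2 entries, a list of its own where there are three numbers: the shift along the tool's x, y, z in cm, then the turn, a rotation vector about the tool's x, y, z in degrees. In form: [[[tx, ty, tz], [rx, ry, rz]], ...]. A call has 1 to 8 rows; each row shifts and turns the pose as measured when the row begins, along the tool's axes as they then stand; what a row does not reach is not made up. A row lasts 1/10 s, in which the tool goes at most 50 mm and 8.59 degrees, less where a joint would pass 70% of its speed; a pose out of reach is approached as far as the arm can. A call is refused whole if a number of a shift passes 5 or a number of a turn 8.59, either way. A call with a gripper value outside its range is refused whole. "fingers" is the gripper command: -1 is shut, 1 is fully open, values between are in proportion, set as the call begins (left out, the last holds). The fingers move at their own pace and stop on an object; "grip_force" is the grip in N (left out, the last holds). Time passes only in rows, so rows that do not move let the fingers close. It gives the time, the measured TCP pose, the force and the opening at its end, in the units of the state.
- ctrl.get_obs(): the state, without advancing time (a new reading comes with each control period).
- ctrl.get_image(name): name is "scene" or "top" or "wrist"; returns the picture (384x512x3 uint8, red, green, blue); there is no depth.
- ctrl.camera_info(name): a dict with "K" (3x3 intrinsics, pixels), "camera_from_world" (4x4, takes a point from world to camera coordinates). Camera axes: x right, y up, looking along -z (the intrinsics and any distortion apply to the point x, -y, -z); pixel columns grow to the right and rows downward; lengths in m; the calibration is good to about 2 mm. A picture is of the moment at which its call begins: read the wrist's pose just before it. camera_info takes no time and is no camera call; for the wrist camera it gives the pose at the moment of the call.
- ctrl.finish_job(): hands the job in, once; it reports no verdict.
The state is a dict: "t": time; "q": joint angles; "dq": joint speeds; "effort": joint torques, N m; "tool_pos": TCP position; "tool_rot": TCP orientation; "contact_force": force on the tool from outside, world axes, zero at the start; "wrist_torque": the same for the moment, N m; "opening": finger opening in m.
Only numpy, scipy, OpenCV 4.12 (cv2) and the standard library are available. Lean on these libraries where they do the work, as an engineer would, in place of code of your own. Each camera call takes 0.05 s, during which the arm holds its last target.

## Working session

There is one attempt and no reset: what is moved stays moved. The work goes in short steps, Python scripts to look and compute and a tool call to move; the robot and the scene stay as the last step left them, time stands still between calls to the robot, and variables do not carry over. Pictures are saved under pics/ and viewed, and the job is handed in when it is done.

Besides the shell and the picture viewer there is one more tool, called after "Call:" in YAML: its name, and indented under it one key for each argument. jog_arm: Moves the arm, as the interface text tells. Its arguments: {"type":"object","properties":{"steps":{"type":"array","items":{"type":"array"}},"fingers":{"type":"number"},"grip_force":{"type":"number"}},"required":["steps"]}

```bash
mkdir -p pics; python3 - <<'E'
from station import ctrl
import cv2
o=ctrl.get_obs();print(o)
for n in ("scene","top","wrist"):
    cv2.imwrite(f"pics/{n}0.png",ctrl.get_image(n)[:,:,::-1]);i=ctrl.camera_info(n);print(n,{k:(v.round(4).tolist() if hasattr(v,'round') else v) for k,v in i.items()})
E
```

```text
{'t': 0.0, 'q': array([-1.44598898e+00,  5.33563717e-02,  1.61429752e+00,  9.19613735e-06,
        1.47598382e+00, -1.19032231e-01]), 'dq': array([ 1.06814429e-03,  1.50276799e-03,  3.76545845e-05, -7.54874880e-05,
       -7.63626860e-04, -7.97092335e-04]), 'effort': array([ 2.75866179e-03, -3.93680906e+01, -3.70171487e+01,  1.91543868e-04,
        7.13006637e-03, -1.58114511e-05]), 'tool_pos': array([ 0.15084222, -0.6062482 ,  0.40346085]), 'tool_rot': array([-3.11624283e+00, -3.81824034e-01, -5.09966227e-06]), 'contact_force': array([ 0.18561449, -0.30033152,  0.49376294]), 'wrist_torque': array([-0.07407315,  0.05490592,  0.02939191]), 'opening': 0.08552586890048791}
scene {'K': [[398.9211, 0.0, 255.5225], [0.0, 398.9211, 194.9127], [0.0, 0.0, 1.0]], 'camera_from_world': [[-0.8072, 0.59, -0.0159, 0.4247], [-0.4225, -0.5588, 0.7136, 0.1708], [0.4121, 0.5827, 0.7004, -1.7897], [0.0, 0.0, 0.0, 1.0]]}
top {'K': [[405.1375, 0.0, 251.2285], [0.0, 405.1375, 196.0922], [0.0, 0.0, 1.0]], 'camera_from_world': [[-0.0187, -0.9998, -0.0058, 0.0431], [0.998, -0.019, 0.0598, -0.5583], [-0.0599, -0.0046, 0.9982, -1.4929], [0.0, 0.0, 0.0, 1.0]]}
wrist {'K': [[267.7641, 0.0, 254.0717], [0.0, 267.7641, 191.1507], [0.0, 0.0, 1.0]], 'camera_from_world': [[0.2416, -0.9704, -0.0015, -0.624], [0.9369, 0.2337, -0.26, 0.033], [0.2527, 0.0614, 0.9656, -0.3775], [0.0, 0.0, 0.0, 1.0]]}
```

View pics/top0.png

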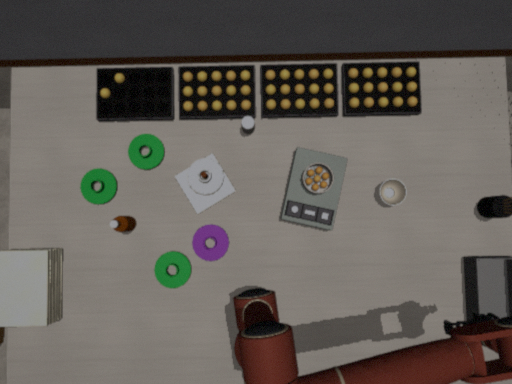

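View pics/scene0.png

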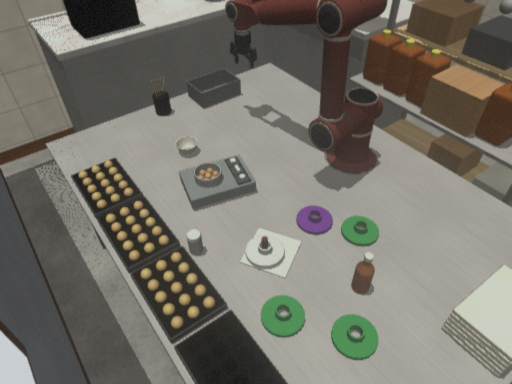

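View pics/wrist0.png

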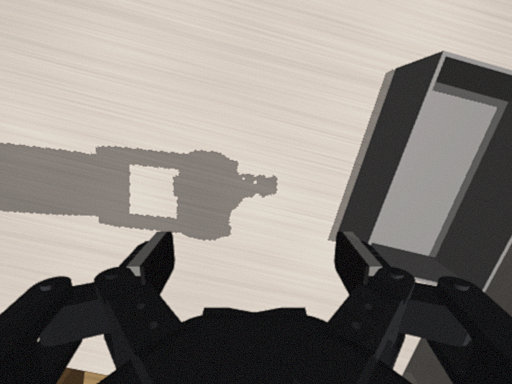

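The top view shows the white tray with the aluminium lid and brown knob near (205,177), and the station with the pot at (317,178) and keys near (295..325,210..216). The green rings at (147,152), (99,186) and (173,269) and the purple one at (210,243) are look-alikes, so they're excluded. I'll enlarge to confirm.

```bash
cat > h.py <<'E'
from station import ctrl
import numpy as np, cv2
def ray(n,u,v,info=None):
    i=info or ctrl.camera_info(n);K=np.array(i["K"]);T=np.array(i["camera_from_world"]);R=T[:3,:3]
    d=np.array([(u-K[0,2])/K[0,0],-(v-K[1,2])/K[1,1],-1.]);return -R.T@T[:3,3],R.T@d
def onz(n,u,v,z,info=None):
    c,d=ray(n,u,v,info);return c+d*(z-c[2])/d[2]
def proj(n,p,info=None):
    i=info or ctrl.camera_info(n);K=np.array(i["K"]);T=np.array(i["camera_from_world"])
    q=T[:3,:3]@np.array(p)+T[:3,3];return np.array([K[0,2]+K[0,0]*q[0]/-q[2],K[1,2]+K[1,1]*-q[1]/-q[2]])
E
python3 - <<'E'
import cv2
a=cv2.imread("pics/top0.png");b=cv2.imread("pics/scene0.png")
x=cv2.resize(a[140:240,160:360],None,fx=4,fy=4,interpolation=cv2.INTER_CUBIC)
cv2.imwrite("pics/c1.png",x)
y=cv2.resize(b[140:280,170:320],None,fx=4,fy=4,interpolation=cv2.INTER_CUBIC)
cv2.imwrite("pics/c2.png",y)
from h import *
print([onz("top",*p).round(3) for p in [(295,210,.075),(310,212,.075),(325,216,.075),(317,178,.1),(205,175,.09)]])
E
```

```text
[array([ 0.503, -0.123,  0.075]), array([ 0.495, -0.176,  0.075]), array([ 0.479, -0.23 ,  0.075]), array([ 0.614, -0.201,  0.1  ]), array([0.633, 0.195, 0.09 ])]
```

View pics/c1.png

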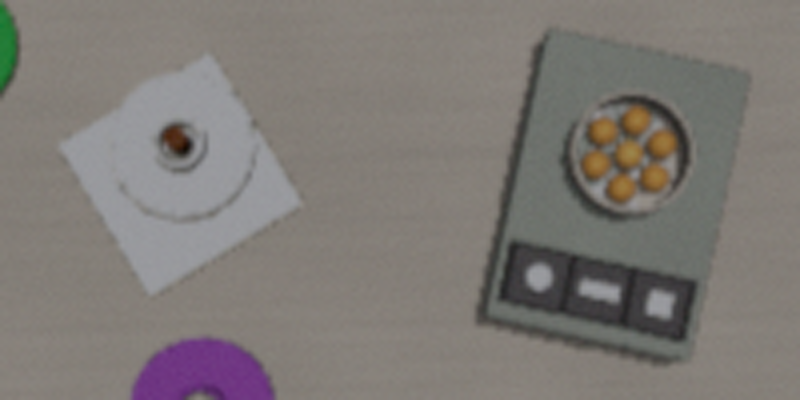

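View pics/c2.png

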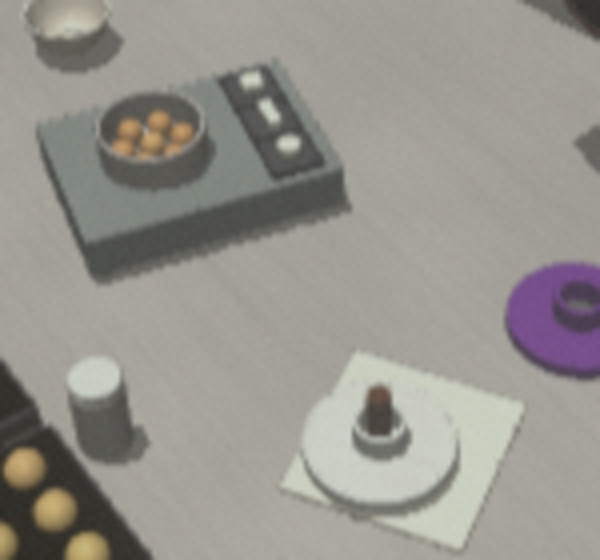

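Key order seen in the crop: round left at about (295,209), long in the middle at about (310,212), square right at about (325,216). The true lid is the aluminium one on the tray. Next I'll measure centroids.

```bash
python3 - <<'E'
from h import *
import cv2
a=cv2.imread("pics/top0.png");g=a.min(2)
m=(g>135).astype(np.uint8);m[:203]=0;m[222:]=0;m[:,:287]=0;m[:,333:]=0
n,l,s,c=cv2.connectedComponentsWithStats(m)
for k in range(1,n):
    if s[k,4]>10: print("top",s[k],c[k].round(1),onz("top",*c[k],.075).round(4))
b=cv2.imread("pics/scene0.png");g=b.min(2)
m=(g>150).astype(np.uint8);m[:155]=0;m[182:]=0;m[:,:226]=0;m[:,248:]=0
n,l,s,c=cv2.connectedComponentsWithStats(m)
for k in range(1,n):
    if s[k,4]>5: print("sc",s[k],c[k].round(1),onz("scene",*c[k],.075).round(4))
# knob brown
for nm,im,(x0,x1,y0,y1) in (("top",a,(195,215,165,185)),("scene",b,(255,275,230,255))):
    i=im.astype(int);m=((i[:,:,2]-i[:,:,0])>20).astype(np.uint8);mm=np.zeros_like(m);mm[y0:y1,x0:x1]=m[y0:y1,x0:x1]
    n,l,s,c=cv2.connectedComponentsWithStats(mm)
    for k in range(1,n): print(nm,s[k],c[k].round(1),onz(nm,*c[k],.078).round(4))
o=ctrl.get_obs();i=ctrl.camera_info("wrist")
R=cv2.Rodrigues(o["tool_rot"])[0];T=np.array(i["camera_from_world"])
print("R",R.round(3).tolist());print("cam in tool",(R.T@(-T[:3,:3].T@T[:3,3]-o["tool_pos"])).round(4), "look",(R.T@-T[2,:3]).round(3))
E
```

```text
top [292 207   6   5  23] [294.2 208.9] [ 0.5067 -0.1204  0.075 ]
top [305 211  10   4  24] [309.5 212.2] [ 0.4941 -0.1747  0.075 ]
top [322 213   6   6  26] [324.5 215.5] [ 0.4812 -0.2278  0.075 ]
sc [226 155   7   2  10] [228.4 155.3] [ 0.4771 -0.26    0.075 ]
sc [241 155   7  10  40] [244.9 158.1] [ 0.432  -0.2023  0.075 ]
sc [230 158   5   4  18] [232.2 159.5] [ 0.4798 -0.2268  0.075 ]
sc [235 165   5   5  17] [236.8 167.1] [ 0.4918 -0.1749  0.075 ]
sc [240 174   5   4  15] [241.9 175.4] [ 0.5045 -0.1199  0.075 ]
top [201 171   6   7  30] [203.6 174.3] [0.6369 0.2019 0.078 ]
scene [262 237   6   4  20] [264.2 238.4] [0.6299 0.1947 0.078 ]
R [[0.97, 0.241, -0.0], [0.241, -0.97, 0.002], [0.0, -0.002, -1.0]]
cam in tool [ 0.0664 -0.0002  0.0316] look [-0.26   0.     0.966]
```

Call:
jog_arm:
  steps:
    - [[3.6,-3.0,0],[0,0,0]]
    - [[3.6,-3.0,0],[0,0,0]]
    - [[3.6,-3.0,0],[0,0,0]]
    - [[3.6,-3.0,0],[0,0,0]]
    - [[3.6,-3.0,0],[0,0,0]]
    - [[3.6,-3.0,0],[0,0,0]]
    - [[3.6,-3.0,0],[0,0,0]]
    - [[3.6,-3.0,0],[0,0,0]]
  fingers: -1
  grip_force: 40

```text
t: 0.95
tool_pos: [0.3763, -0.2971, 0.4004]
tool_rot: [-3.115, -0.363, 0.001]
contact_force: [-0.0, 0.6, -0.6]
opening: -0.0
```

```bash
cat >> h.py <<'E'
def to(x,y,z,yaw=None):
    """delta in tool axes (cm) and rz (deg) to reach TCP x,y,z, tool x at yaw(deg), pointing down"""
    o=ctrl.get_obs();R=cv2.Rodrigues(o["tool_rot"])[0]
    d=R.T@(np.array([x,y,z])-o["tool_pos"])*100
    r=0
    if yaw is not None:
        c,s=np.cos(np.radians(yaw)),np.sin(np.radians(yaw))
        G=np.array([[c,s,0],[s,-c,0],[0,0,-1.]]);r=np.degrees(cv2.Rodrigues(R.T@G)[0].ravel())
    print("t",round(o["t"],2),"pos",o["tool_pos"].round(4),"F",o["contact_force"].round(1),"open",round(o["opening"],4),"q",o["q"].round(2));print("shift cm",d.round(2),"turn",np.round(r,2))
E
python3 -c "
from h import *
to(.5055,-.120,.30,-13.1)"
```

```text
t 0.95 pos [ 0.3763 -0.2971  0.4004] F [-0.   0.6 -0.6] open -0.0 q [-0.82 -0.3   1.94  0.    1.51  0.51]
shift cm [ 16.64 -14.21  10.12] turn [-0.31  0.07 26.4 ]
```

Call:
jog_arm:
  steps:
    - [[3.4,-2.9,1.0],[0,0,0]]
    - [[3.4,-2.9,1.0],[0,0,0]]
    - [[3.4,-2.9,1.0],[0,0,0]]
    - [[3.4,-2.9,1.0],[0,0,0]]
    - [[2.0,-1.5,1.0],[0,0,8.5]]
    - [[0,0,0.5],[0,0,8.5]]
    - [[0,0,0],[0,0,8.5]]
    - [[0,0,0],[0,0,0]]

```text
t: 1.75
tool_pos: [0.5032, -0.1189, 0.3426]
tool_rot: [-3.118, 0.342, 0.003]
contact_force: [-0.4, -0.1, 0.6]
opening: -0.0001
```

```bash
python3 -c "
from h import *
to(.5055,-.120,.30,-13.1)
cv2.imwrite('pics/w1.png',ctrl.get_image('wrist')[:,:,::-1])
print(proj('wrist',(.5055,-.12,.075)),proj('wrist',(.493,-.1748,.075)),proj('wrist',(.4805,-.2273,.075)))"
```

```text
t 1.75 pos [ 0.5032 -0.1189  0.3426] F [-0.4 -0.1  0.6] open -0.0001 q [-0.38 -0.16  1.92  0.    1.38  1.41]
shift cm [0.26 0.07 4.26] turn [-0.27  0.15  0.57]
[256.41055629 190.4499139 ] [318.0789033  190.99732455] [377.27272681 192.06462597]
```

View pics/w1.png

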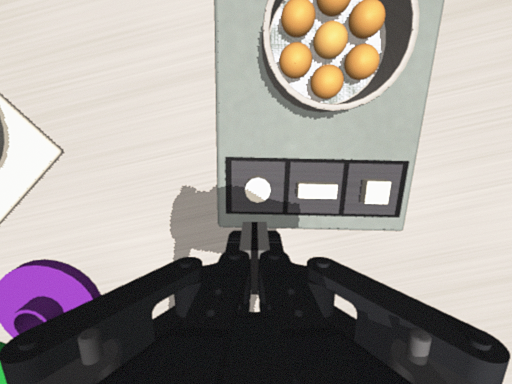

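The wrist view puts the round key at (257,189), where I predicted (256,190), with the long key at (318,191) and the square at (377,192). All three agree, so I'll descend to the round key.

Call:
jog_arm:
  steps:
    - [[0.25,0.05,4.0],[0,0,0.5]]
    - [[0,0,3.5],[0,0,0]]
    - [[0,0,0.6],[0,0,0]]
    - [[0,0,0],[0,0,0]]
    - [[0,0,0],[0,0,0]]

```text
t: 2.3
tool_pos: [0.5063, -0.1214, 0.2635]
tool_rot: [-3.12, 0.337, -0.007]
contact_force: [-0.2, -0.0, 0.4]
opening: -0.0004
```

```bash
python3 -c "
from h import *
to(.5055,-.120,.242,-13.1)"
```

```text
t 2.3 pos [ 0.5063 -0.1214  0.2635] F [-0.2 -0.   0.4] open -0.0004 q [-0.38 -0.07  1.98  0.    1.23  1.41]
shift cm [-0.12 -0.11  2.15] turn [-0.2  -0.22  0.76]
```

Call:
jog_arm:
  steps:
    - [[-0.1,-0.1,1.4],[0,0,0]]
    - [[0,0,0.4],[0,0,0]]
    - [[0,0,0.4],[0,0,0]]
    - [[0,0,0.2],[0,0,0]]

```text
t: 2.7
tool_pos: [0.5075, -0.1211, 0.2433]
tool_rot: [-3.123, 0.336, -0.019]
contact_force: [-1.2, 0.2, 3.8]
opening: -0.0001
```

Call:
jog_arm:
  steps:
    - [[-0.2,0,0.3],[0,0,0]]
    - [[0,0,0.2],[0,0,0]]
    - [[0,0,0],[0,0,0]]

```text
t: 3.0
tool_pos: [0.5072, -0.121, 0.2431]
tool_rot: [-3.123, 0.335, -0.025]
contact_force: [-3.5, 0.6, 3.7]
opening: -0.0003
```

Call:
jog_arm:
  steps:
    - [[-0.1,0,0.8],[0,0,0]]
    - [[0,0,0.8],[0,0,0]]

```text
t: 3.2
tool_pos: [0.5091, -0.1216, 0.2402]
tool_rot: [-3.123, 0.333, -0.018]
contact_force: [-34.2, 10.4, 60.3]
opening: 0.0003
```

That's the hard stop, so the round key was fully down. Lifting now.

Call:
jog_arm:
  steps:
    - [[0,0,-1.0],[0,0,0]]
    - [[0,0,-2.0],[0,0,0]]
    - [[0,0,-1.0],[0,0,0]]
    - [[0,0,0],[0,0,0]]

```text
t: 3.6
tool_pos: [0.51, -0.1218, 0.2868]
tool_rot: [3.122, -0.331, 0.028]
contact_force: [0.3, 0.2, 0.7]
opening: -0.0001
```

```bash
python3 -c "
from h import *
to(.4805,-.2273,.27,-13.1)
cv2.imwrite('pics/w2.png',ctrl.get_image('wrist')[:,:,::-1])
print(proj('wrist',(.5055,-.12,.075)),proj('wrist',(.493,-.1748,.075)),proj('wrist',(.4805,-.2273,.075)))"
```

```text
t 3.6 pos [ 0.51   -0.1218  0.2868] F [0.3 0.2 0.7] open -0.0001 q [-0.38 -0.09  1.96  0.    1.26  1.4 ]
shift cm [-0.7  10.93  1.66] turn [-0.03 -1.03  0.99]
[253.76324921 226.05670213] [331.90906816 227.01467833] [406.70083289 228.59773214]
```

View pics/w2.png

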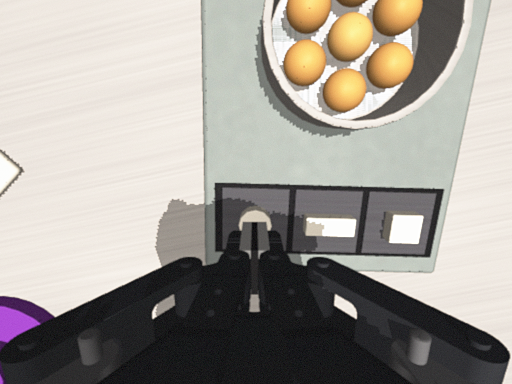

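Call:
jog_arm:
  steps:
    - [[-0.2,3.6,0],[0,-1.0,1.0]]
    - [[-0.2,3.6,0],[0,0,0]]
    - [[-0.2,3.6,0],[0,0,0]]
    - [[0,0,0.5],[0,0,0]]
    - [[0,0,0],[0,0,0]]

```text
t: 4.15
tool_pos: [0.4773, -0.2272, 0.2729]
tool_rot: [-3.116, 0.355, 0.016]
contact_force: [-0.4, -0.0, 0.0]
opening: 0.0001
```

```bash
python3 -c "
from h import *
to(.4805,-.2273,.242,-13.1)"
```

```text
t 4.15 pos [ 0.4773 -0.2272  0.2729] F [-0.4 -0.   0. ] open 0.0001 q [-0.59 -0.05  1.95  0.    1.26  1.21]
shift cm [ 0.35 -0.05  3.09] turn [-0.26  0.61  0.08]
```

Call:
jog_arm:
  steps:
    - [[0.3,0,2.0],[0,0.6,0]]
    - [[0,0,0.5],[0,0,0]]
    - [[0,0,0.5],[0,0,0]]
    - [[0,0,0.5],[0,0,0]]
    - [[0,0,0.5],[0,0,0]]
    - [[0,0,0.5],[0,0,0]]

```text
t: 4.75
tool_pos: [0.4827, -0.2265, 0.2415]
tool_rot: [-3.12, 0.345, 0.019]
contact_force: [-15.5, 6.3, 27.3]
opening: -0.0004
```

Call:
jog_arm:
  steps:
    - [[0,0,-1.0],[0,0,0]]
    - [[0,0,-2.0],[0,0,0]]
    - [[0,0,-1.0],[0,0,0]]
    - [[0,0,0],[0,0,0]]

```text
t: 5.15
tool_pos: [0.4845, -0.2248, 0.2865]
tool_rot: [-3.122, 0.339, 0.014]
contact_force: [0.4, 0.8, -0.4]
opening: 0.0003
```

```bash
python3 -c "
from h import *
to(.493,-.1748,.27,-13.1)"
```

```text
t 5.15 pos [ 0.4845 -0.2248  0.2865] F [ 0.4  0.8 -0.4] open 0.0003 q [-0.57 -0.06  1.93 -0.    1.28  1.22]
shift cm [-0.23 -5.06  1.65] turn [-0.    0.51  0.69]
```

Call:
jog_arm:
  steps:
    - [[-0.1,-2.5,0],[0,0.5,0.7]]
    - [[-0.1,-2.5,0],[0,0,0]]
    - [[0,0,1.0],[0,0,0]]
    - [[0,0,0.4],[0,0,0]]
    - [[0,0,0],[0,0,0]]

```text
t: 5.65
tool_pos: [0.493, -0.1734, 0.268]
tool_rot: [-3.12, 0.358, 0.006]
contact_force: [-0.6, 0.2, 0.8]
opening: 0.0003
```

```bash
python3 -c "
from h import *
to(.493,-.1748,.242,-13.1)"
```

```text
t 5.65 pos [ 0.493  -0.1734  0.268 ] F [-0.6  0.2  0.8] open 0.0003 q [-0.48 -0.06  1.97 -0.    1.24  1.32]
shift cm [0.04 0.13 2.6 ] turn [-0.04  0.23 -0.  ]
```

Call:
jog_arm:
  steps:
    - [[0,0.1,1.5],[0,0.2,0]]
    - [[0,0,0.5],[0,0,0]]
    - [[0,0,0.5],[0,0,0]]
    - [[0,0,0.5],[0,0,0]]
    - [[0,0,0.5],[0,0,0]]
    - [[0,0,0.4],[0,0,0]]

```text
t: 6.25
tool_pos: [0.4946, -0.1773, 0.2417]
tool_rot: [-3.114, 0.362, 0.017]
contact_force: [-11.9, 6.8, 22.1]
opening: 0.0
```

Call:
jog_arm:
  steps:
    - [[0,0,-1.0],[0,0,0]]
    - [[0,0,-3.0],[0,0,0]]
    - [[0,0,-4.0],[0,0,0]]
    - [[0,0,-4.0],[0,0,0]]
    - [[0,0,0],[0,0,0]]
  fingers: -1

```text
t: 6.75
tool_pos: [0.496, -0.1799, 0.3685]
tool_rot: [-3.115, 0.365, 0.014]
contact_force: [1.1, -0.0, 1.0]
opening: 0.0
```

```bash
python3 -c "
from h import *
to(.58,.19,.36,-13.1)
cv2.imwrite('pics/w3.png',ctrl.get_image('wrist')[:,:,::-1])"
```

```text
t 6.75 pos [ 0.496  -0.1799  0.3685] F [ 1.1 -0.   1. ] open 0.0 q [-0.49 -0.15  1.87  0.    1.43  1.31]
shift cm [ -0.38 -37.93   0.99] turn [-0.21  0.55 -0.28]
```

View pics/w3.png

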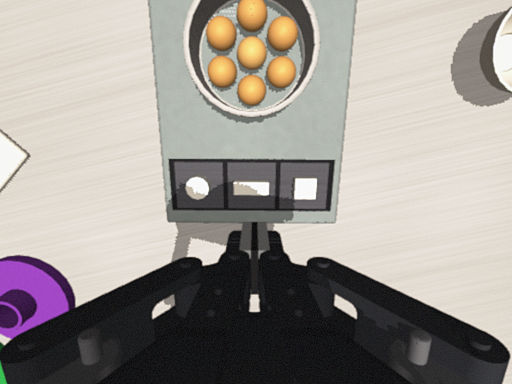

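```bash
python3 -c "
from h import *
for p in [(184,45),(319,45),(251,116)]: 
  w=onz('wrist',*p,.1);print(w.round(4),np.hypot(*(w[:2]-[.6148,-.2032])).round(4))
print(proj('wrist',(.6148,-.2032,.1)))
im=cv2.imread('pics/w3.png');hsv=cv2.cvtColor(im,cv2.COLOR_BGR2HSV)
# dough centroid (center ball)
a=cv2.imread('pics/top0.png')
cv2.imwrite('pics/c3.png',cv2.resize(a[155:205,290:345],None,fx=10,fy=10,interpolation=cv2.INTER_CUBIC))"
```

```text
[ 0.6237 -0.1519  0.1   ] 0.0521
[ 0.5992 -0.2547  0.1   ] 0.0538
[ 0.5595 -0.1904  0.1   ] 0.0568
[250.31614831  40.38736717]
```

View pics/c3.png

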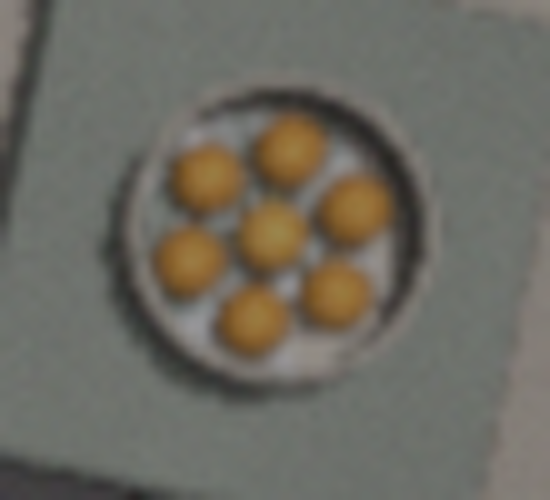

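Call:
jog_arm:
  steps:
    - [[0,-4.5,0],[0,0.5,0]]
    - [[0,-4.5,0],[0,0,0]]
    - [[0,-4.5,0],[0,0,0]]
    - [[0,-4.5,0],[0,0,0]]
    - [[0,-4.5,0],[0,0,0]]
    - [[0,-4.5,0],[0,0,0]]
    - [[0,-4.5,0],[0,0,0]]
    - [[0,-3.0,0],[0,0,0]]
  fingers: 0.1

```text
t: 7.6
tool_pos: [0.5773, 0.1618, 0.3556]
tool_rot: [-3.116, 0.386, 0.025]
contact_force: [0.1, 0.1, -0.6]
opening: 0.0468
```

```bash
python3 -c "
from h import *
to(.58,.19,.34,-13.1)
cv2.imwrite('pics/w4.png',ctrl.get_image('wrist')[:,:,::-1])"
```

```text
t 7.6 pos [0.5773 0.1618 0.3556] F [ 0.1  0.1 -0.6] open 0.0468 q [0.15 0.03 1.72 0.01 1.41 1.96]
shift cm [-0.4  -2.8   1.56] turn [ 0.03  0.93 -1.04]
```

View pics/w4.png

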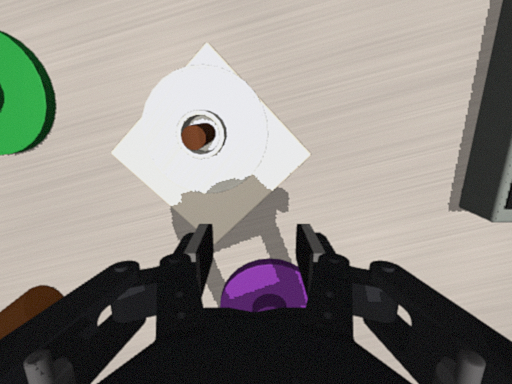

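The knob top shows at about (193,138), with the lids on the white tray. I'll segment and locate it.

```bash
python3 -c "
from h import *
im=cv2.imread('pics/w4.png')
cv2.imwrite('pics/c4.png',cv2.resize(im[100:165,160:240],None,fx=8,fy=8,interpolation=cv2.INTER_CUBIC))
print(onz('wrist',193,138,.09), onz('top',317.7,178.1,.1))
i=im.astype(int);m=((i[:,:,2]-i[:,:,0])>25).astype(np.uint8);m[:100]=0;m[165:]=0;m[:,:160]=0;m[:,240:]=0
n,l,s,c=cv2.connectedComponentsWithStats(m);print(s[1:],c[1:])
"
```

```text
[0.63501123 0.20511351 0.09      ] [ 0.61312634 -0.20336495  0.1       ]
[[181 124  32  26 554]
 [213 132   1   1   1]
 [211 134   2   2   3]
 [209 139   1   1   1]
 [211 138   1   1   1]] [[194.59205776 136.09566787]
 [213.         132.        ]
 [211.33333333 134.66666667]
 [209.         139.        ]
 [211.         138.        ]]
```

View pics/c4.png

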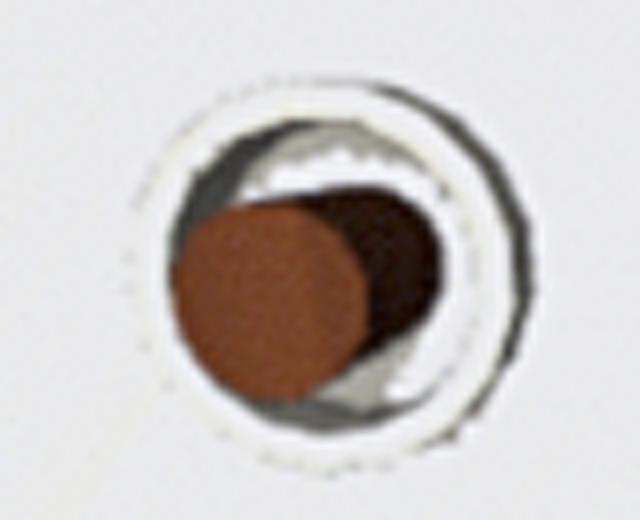

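```bash
python3 -c "
from h import *
to(.635,.204,.34,-13.1)"
```

```text
t 7.65 pos [0.5775 0.1645 0.3552] F [-2.1  1.   0.9] open 0.0472 q [0.15 0.03 1.72 0.01 1.41 1.97]
shift cm [ 4.65 -5.22  1.45] turn [-0.13  0.98 -0.9 ]
```

Call:
jog_arm:
  steps:
    - [[2.3,-2.6,0.7],[0,1.0,-0.9]]
    - [[2.3,-2.6,0.7],[0,0,0]]
    - [[0,0,0],[0,0,0]]
    - [[0,0,0],[0,0,0]]

```text
t: 8.05
tool_pos: [0.6344, 0.207, 0.3315]
tool_rot: [3.119, -0.352, -0.016]
contact_force: [-0.8, 0.3, 0.7]
opening: 0.047
```

```bash
python3 -c "
from h import *
to(.635,.204,.236,-13.1)
im=ctrl.get_image('wrist')[:,:,::-1]
cv2.imwrite('pics/w5.png',im);print(proj('wrist',(.635,.204,.09)))
cv2.imwrite('pics/c5.png',cv2.resize(im[130:260,190:320],None,fx=4,fy=4,interpolation=cv2.INTER_CUBIC))"
```

```text
t 8.05 pos [0.6344 0.207  0.3315] F [-0.8  0.3  0.7] open 0.047 q [0.2  0.2  1.57 0.   1.38 2.  ]
shift cm [0.22 0.25 9.55] turn [0.22 0.55 0.23]
[256.58070172 198.01112017]
```

View pics/c5.png

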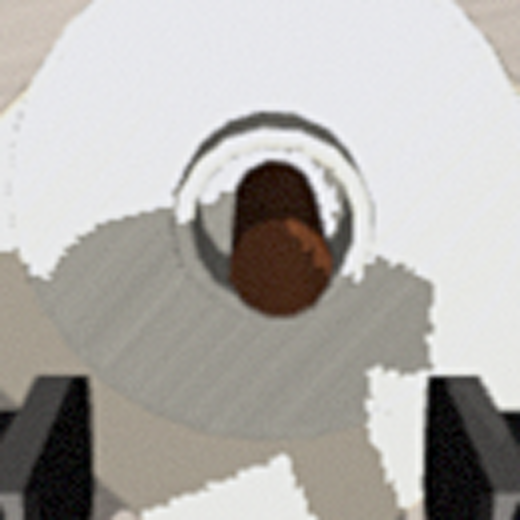

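Call:
jog_arm:
  steps:
    - [[0.3,0.5,2.5],[0.2,0.5,0.2]]
    - [[0,0,3.0],[0,0,0]]
    - [[0,0,2.0],[0,0,0]]
    - [[0,0,0],[0,0,0]]
    - [[0,0,0],[0,0,0]]

```text
t: 8.6
tool_pos: [0.6337, 0.1968, 0.2564]
tool_rot: [3.12, -0.365, 0.002]
contact_force: [0.1, 0.5, 0.1]
opening: 0.0469
```

```bash
python3 -c "
from h import *
to(.6355,.2012,.234,-13.1)
im=ctrl.get_image('wrist')[:,:,::-1]
cv2.imwrite('pics/w6.png',im);print(proj('wrist',(.6355,.2012,.09)))"
```

```text
t 8.6 pos [0.6337 0.1968 0.2564] F [0.1 0.5 0.1] open 0.0469 q [ 0.19  0.27  1.63 -0.    1.24  1.99]
shift cm [ 0.07 -0.47  2.24] turn [ 0.01 -0.08 -0.24]
[246.35119389 242.57659213]
```

View pics/w6.png

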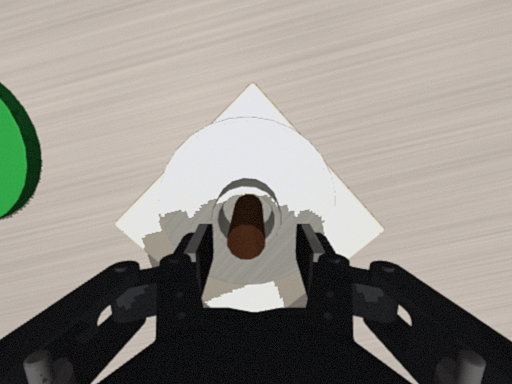

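The knob top is at (246,241), where I predicted (246,243), so the position is confirmed. Descending, then closing.

Call:
jog_arm:
  steps:
    - [[0.1,-0.45,1.2],[0,0,-0.2]]
    - [[0,0,0.9],[0,0,0]]
    - [[0,0,0],[0,0,0]]
    - [[0,0,0],[0,0,0]]

```text
t: 9.05
tool_pos: [0.6369, 0.2013, 0.238]
tool_rot: [-3.119, 0.359, -0.011]
contact_force: [0.5, 0.6, 0.3]
opening: 0.0467
```

```bash
python3 -c "
from h import *
to(.6355,.2012,.234,-13.1)"
```

```text
t 9.05 pos [0.6369 0.2013 0.238 ] F [0.5 0.6 0.3] open 0.0467 q [ 0.19  0.3   1.63 -0.    1.21  2.  ]
shift cm [-0.14  0.04  0.4 ] turn [-0.14 -0.41 -0.03]
```

Call:
jog_arm:
  steps:
    - [[-0.2,0,0.5],[-0.1,-0.4,0]]
    - [[0,0,0],[0,0,0]]

```text
t: 9.25
tool_pos: [0.6351, 0.202, 0.233]
tool_rot: [-3.12, 0.359, -0.0]
contact_force: [-0.5, -0.3, 0.1]
opening: 0.0468
```

Call:
jog_arm:
  steps:
    - [[0,0,0],[0,0,0]]
    - [[0,0,0],[0,0,0]]
    - [[0,0,0],[0,0,0]]
    - [[0,0,0],[0,0,0]]
    - [[0,0,0],[0,0,0]]
  fingers: -1
  grip_force: 70

```text
t: 9.75
tool_pos: [0.6351, 0.2018, 0.2332]
tool_rot: [-3.12, 0.359, -0.001]
contact_force: [0.2, -0.7, -0.3]
opening: 0.0201
```

```bash
python3 -c "
from h import *
to(.6355,.2012,.234,-13.1)"
```

```text
t 9.75 pos [0.6351 0.2018 0.2332] F [ 0.2 -0.7 -0.3] open 0.0201 q [0.2  0.3  1.63 0.   1.21 2.  ]
shift cm [ 0.05  0.05 -0.08] turn [-0.04 -0.02 -0.01]
```

Call:
jog_arm:
  steps:
    - [[0,0,-0.5],[0,0,0]]
    - [[0,0,-1.0],[0,0,0]]
    - [[0,0,-1.5],[0,0,0]]
    - [[0,0,-1.5],[0,0,0]]
    - [[0,0,-1.0],[0,0,0]]
    - [[0,0,-0.5],[0,0,0]]
    - [[0,0,0],[0,0,0]]
    - [[0,0,0],[0,0,0]]

```text
t: 10.55
tool_pos: [0.6342, 0.2018, 0.2973]
tool_rot: [3.121, -0.358, -0.003]
contact_force: [-0.1, 0.4, -4.4]
opening: 0.0201
```

```bash
python3 -c "
from h import *
to(.6140,-.2033,.36,-13.1)
for n in ('wrist','scene'): cv2.imwrite(f'pics/{n}7.png',ctrl.get_image(n)[:,:,::-1])
a=cv2.imread('pics/wrist7.png');b=cv2.imread('pics/scene7.png')
cv2.imwrite('pics/c7.png',np.hstack([a[:300,100:400],cv2.resize(b[180:290,210:320],(300,300),interpolation=cv2.INTER_CUBIC)]))"
```

```text
t 10.55 pos [0.6342 0.2018 0.2973] F [-0.1  0.4 -4.4] open 0.0201 q [0.2  0.23 1.6  0.   1.31 2.  ]
shift cm [ 7.2  39.91 -6.27] turn [ 0.02  0.12 -0.01]
```

View pics/c7.png

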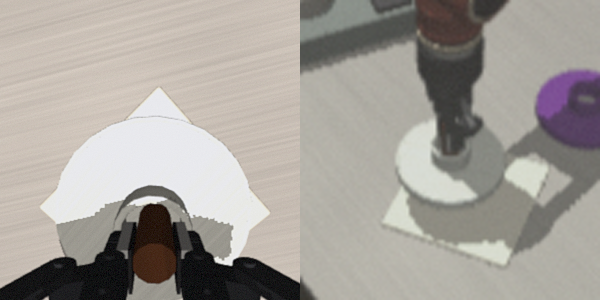

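Force of −4.4 N means both lids are up, and they're level. I'll raise further and carry across with soft ramps.

Call:
jog_arm:
  steps:
    - [[0,0,-0.7],[0,0,0]]
    - [[0,0,-1.5],[0,0,0]]
    - [[0,0,-1.8],[0,0,0]]
    - [[0.2,0.5,-1.2],[0,0,0]]
    - [[0.3,1.0,-0.5],[0,0,0]]
    - [[0.4,1.7,0],[0,0,0]]
    - [[0.4,2.2,0],[0,0,0]]
    - [[0.4,2.4,0],[0,0,0]]

```text
t: 11.45
tool_pos: [0.6328, 0.1184, 0.3567]
tool_rot: [3.119, -0.352, -0.008]
contact_force: [0.4, -0.2, -3.9]
opening: 0.02
```

Call:
jog_arm:
  steps:
    - [[0.4,2.4,0],[0,0,0]]
    - [[0.4,2.4,0],[0,0,0]]
    - [[0.4,2.4,0],[0,0,0]]
    - [[0.4,2.4,0],[0,0,0]]
    - [[0.4,2.4,0],[0,0,0]]
    - [[0.4,2.4,0],[0,0,0]]
    - [[0.4,2.4,0],[0,0,0]]
    - [[0.4,2.4,0],[0,0,0]]

```text
t: 12.25
tool_pos: [0.6149, -0.0953, 0.3516]
tool_rot: [3.114, -0.364, -0.024]
contact_force: [1.0, -0.5, -3.9]
opening: 0.0201
```

```bash
python3 -c "
from h import *
to(.6140,-.2033,.36,-13.1)"
```

```text
t 12.25 pos [ 0.6149 -0.0953  0.3516] F [ 1.  -0.5 -3.9] open 0.0201 q [-0.27  0.09  1.67 -0.01  1.4   1.53]
shift cm [ 2.38 10.54 -0.79] turn [ 0.48  0.81 -0.22]
```

Call:
jog_arm:
  steps:
    - [[0.4,2.4,-0.3],[0.3,0.4,0]]
    - [[0.4,2.4,-0.2],[0.2,0.4,-0.2]]
    - [[0.4,2.0,0],[0,0,0]]
    - [[0.4,1.3,0],[0,0,0]]
    - [[0.3,0.7,0],[0,0,0]]
    - [[0,0,0],[0,0,0]]
    - [[0,0,0],[0,0,0]]

```text
t: 12.95
tool_pos: [0.6078, -0.1984, 0.3523]
tool_rot: [-3.119, 0.374, 0.012]
contact_force: [0.1, 0.4, -5.3]
opening: 0.0203
```

```bash
python3 -c "
from h import *
to(.6140,-.2033,.36,-13.1)
for n in ('wrist','scene','top'): cv2.imwrite(f'pics/{n}8.png',ctrl.get_image(n)[:,:,::-1])
a=cv2.imread('pics/wrist8.png');b=cv2.imread('pics/scene8.png')
cv2.imwrite('pics/c8.png',np.hstack([a[:400,60:460],cv2.resize(b[120:220,150:250],(384,384),interpolation=cv2.INTER_CUBIC)]))"
```

```text
t 12.95 pos [ 0.6078 -0.1984  0.3523] F [ 0.1  0.4 -5.3] open 0.0203 q [-0.43  0.12  1.63 -0.    1.4   1.38]
shift cm [ 0.72  0.33 -0.77] turn [ 0.04  0.44 -0.58]
```

View pics/c8.png

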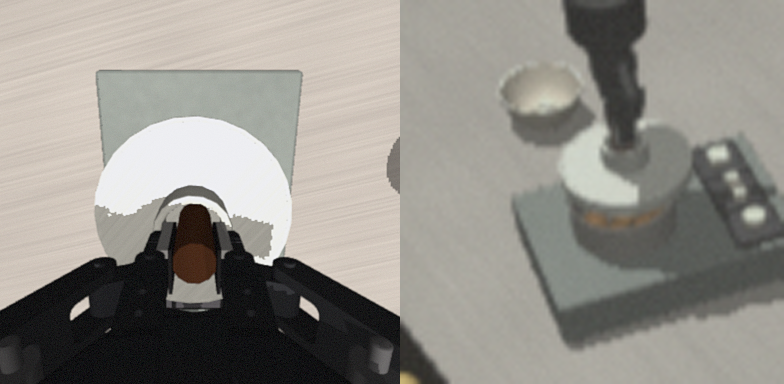

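Call:
jog_arm:
  steps:
    - [[0.4,0.2,0.2],[0,0.4,-0.5]]
    - [[0.3,0.1,0.3],[0,0,0]]
    - [[0,0,0.3],[0,0,0]]
    - [[0,0,0],[0,0,0]]
    - [[0,0,0],[0,0,0]]

```text
t: 13.6
tool_pos: [0.6151, -0.2005, 0.3437]
tool_rot: [3.121, -0.352, -0.0]
contact_force: [-0.1, 1.2, -4.5]
opening: 0.02
```

```bash
python3 -c "
from h import *
to(.6140,-.2033,.313,-13.1)"
```

```text
t 13.6 pos [ 0.6151 -0.2005  0.3437] F [-0.1  1.2 -4.5] open 0.02 q [-0.43  0.15  1.62 -0.    1.38  1.37]
shift cm [-0.05  0.3   3.07] turn [ 0.03 -0.    0.21]
```

Call:
jog_arm:
  steps:
    - [[0,0.3,0.4],[0,0,0.2]]
    - [[0,0,0.5],[0,0,0]]
    - [[0,0,0.5],[0,0,0]]
    - [[0,0,0],[0,0,0]]
    - [[0,0,0],[0,0,0]]

```text
t: 14.1
tool_pos: [0.6142, -0.2037, 0.328]
tool_rot: [3.121, -0.359, -0.001]
contact_force: [1.1, -0.4, -4.8]
opening: 0.0202
```

```bash
python3 -c "
from h import *
to(.6140,-.2033,.313,-13.1)"
```

```text
t 14.1 pos [ 0.6142 -0.2037  0.328 ] F [ 1.1 -0.4 -4.8] open 0.0202 q [-0.44  0.16  1.63 -0.    1.35  1.36]
shift cm [-0.02 -0.04  1.5 ] turn [ 0.02  0.05 -0.02]
```

Call:
jog_arm:
  steps:
    - [[0,0,0.4],[0,0,0]]
    - [[0,0,0.4],[0,0,0]]
    - [[0,0,0.2],[0,0,0]]
    - [[0,0,0],[0,0,0]]

```text
t: 14.5
tool_pos: [0.6142, -0.2037, 0.3173]
tool_rot: [3.121, -0.359, -0.001]
contact_force: [0.0, 0.5, -2.9]
opening: 0.0202
```

Call:
jog_arm:
  steps:
    - [[0,0,0.3],[0,0,0]]
    - [[0,0,0.2],[0,0,0]]
    - [[0,0,0],[0,0,0]]

```text
t: 14.8
tool_pos: [0.6145, -0.2039, 0.3134]
tool_rot: [3.12, -0.359, 0.001]
contact_force: [0.7, 0.6, -5.1]
opening: 0.02
```

```bash
python3 -c "
from h import *
to(.6140,-.2033,.313,-13.1)"
```

```text
t 14.8 pos [ 0.6145 -0.2039  0.3134] F [ 0.7  0.6 -5.1] open 0.02 q [-0.44  0.17  1.64 -0.    1.33  1.36]
shift cm [-0.06 -0.05  0.04] turn [ 0.05 -0.06 -0.01]
```

Still carrying the full weight, so I'll go down a little more until the rim takes it.

Call:
jog_arm:
  steps:
    - [[0,0,0.15],[0,0,0]]
    - [[0,0,0.1],[0,0,0]]
    - [[0,0,0],[0,0,0]]

```text
t: 15.1
tool_pos: [0.6148, -0.2041, 0.3133]
tool_rot: [3.12, -0.358, 0.004]
contact_force: [-0.5, 0.5, -3.5]
opening: 0.02
```

Call:
jog_arm:
  steps:
    - [[0,0,0.3],[0,0,0]]
    - [[0,0,0.1],[0,0,0]]

```text
t: 15.3
tool_pos: [0.6152, -0.2042, 0.3133]
tool_rot: [3.119, -0.358, 0.006]
contact_force: [-1.1, 0.1, -1.0]
opening: 0.0197
```

Height is stuck at 0.3133 (home would be 0.313) and the load is coming off, so the lid is on the rim. Releasing.

Call:
jog_arm:
  steps:
    - [[0,0,0.1],[0,0,0]]
    - [[0,0,0],[0,0,0]]
    - [[0,0,0],[0,0,0]]
    - [[0,0,0],[0,0,0]]
    - [[0,0,0],[0,0,0]]
  fingers: 0.1

```text
t: 15.8
tool_pos: [0.616, -0.2045, 0.3125]
tool_rot: [3.118, -0.358, 0.013]
contact_force: [-0.3, -0.0, 0.7]
opening: 0.0469
```

Call:
jog_arm:
  steps:
    - [[0,0,-1.0],[0,0,0]]
    - [[0,0,-2.5],[0,0,0]]
    - [[0,0,-3.0],[0,0,0]]
    - [[0,0,-1.0],[0,0,0]]
    - [[0,0,0],[0,0,0]]
    - [[0,0,0],[0,0,0]]

```text
t: 16.4
tool_pos: [0.6152, -0.2041, 0.3903]
tool_rot: [3.118, -0.358, 0.011]
contact_force: [0.0, -0.1, -0.8]
opening: 0.0469
```

```bash
python3 -c "
from h import *
to(.6140,-.2033,.29,-13.1)
for n in ('wrist','scene','top'): cv2.imwrite(f'pics/{n}9.png',ctrl.get_image(n)[:,:,::-1])
print(proj('wrist',(.614,-.2033,.17)),proj('wrist',(.614,-.2033,.136)))
a=cv2.imread('pics/wrist9.png');b=cv2.imread('pics/scene9.png')
cv2.imwrite('pics/c9.png',np.hstack([a[:400,60:460],cv2.resize(b[120:220,150:250],(384,384),interpolation=cv2.INTER_CUBIC)]))"
```

```text
t 16.4 pos [ 0.6152 -0.2041  0.3903] F [ 0.  -0.1 -0.8] open 0.0469 q [-0.43  0.11  1.57 -0.    1.45  1.36]
shift cm [-0.22 -0.07 10.03] turn [ 0.13 -0.43 -0.01]
[253.56126994 214.59738655] [253.5469375  201.24707438]
```

View pics/c9.png

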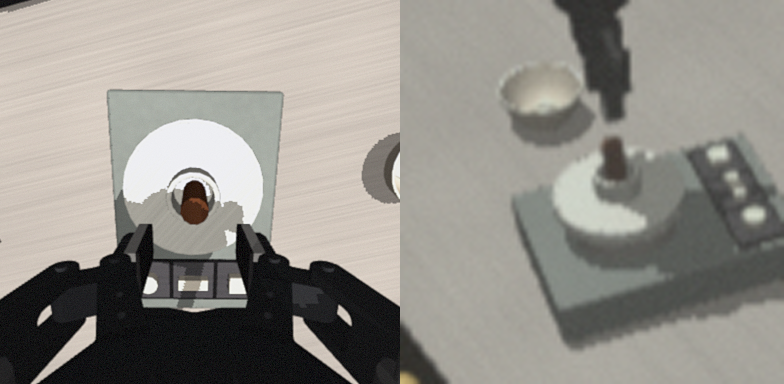

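```bash
python3 -c "
from h import *
a=cv2.imread('pics/wrist9.png')
cv2.imwrite('pics/c10.png',cv2.resize(a[150:240,205:305],None,fx=7,fy=7,interpolation=cv2.INTER_CUBIC))
for x in (.604,.614,.624): print(proj('wrist',(x,-.2033,.17)),proj('wrist',(x,-.2033,.136)))"
```

```text
[256.58166683 226.8344911 ] [256.14341832 211.90798246]
[253.56126994 214.59738655] [253.5469375  201.24707438]
[250.46427773 202.04995689] [250.89405716 190.35459512]
```

View pics/c10.png

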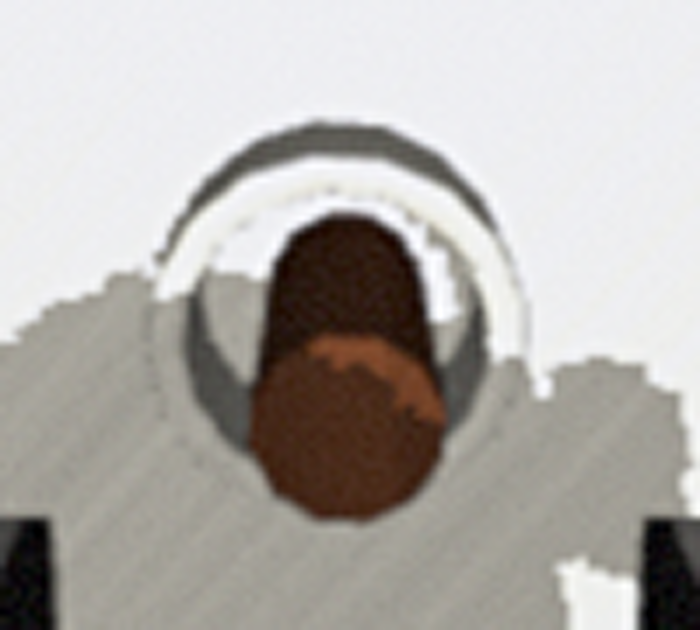

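Call:
jog_arm:
  steps:
    - [[0.1,0,2.0],[0.1,-0.4,0]]
    - [[0,0,3.0],[0,0,0]]
    - [[0,0,2.5],[0,0,0]]
    - [[0,0,0],[0,0,0]]
    - [[0,0,0],[0,0,0]]
  fingers: 0.7

```text
t: 17.05
tool_pos: [0.6144, -0.2035, 0.3022]
tool_rot: [-3.117, 0.358, 0.019]
contact_force: [-0.3, 0.1, 1.6]
opening: 0.0726
```

```bash
python3 -c "
from h import *
to(.617,-.204,.284,-13.1)
cv2.imwrite('pics/w11.png',ctrl.get_image('wrist')[:,:,::-1])
print(proj('wrist',(.617,-.204,.17)),proj('wrist',(.617,-.204,.136)))"
```

```text
t 17.05 pos [ 0.6144 -0.2035  0.3022] F [-0.3  0.1  1.6] open 0.0726 q [-0.43  0.19  1.64 -0.    1.32  1.37]
shift cm [ 0.29 -0.01  1.82] turn [-0.13  0.73 -0.02]
[255.84660606 270.16108108] [255.57952719 235.28277559]
```

View pics/w11.png

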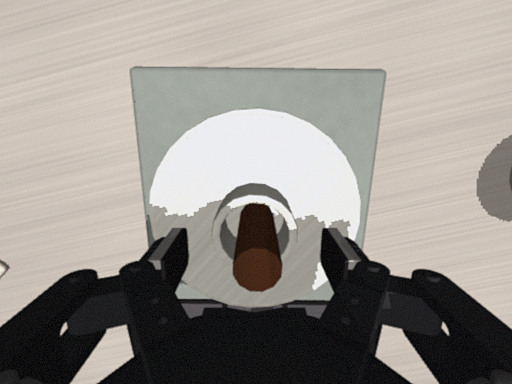

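The knob top is at (257,268), against a predicted (256,270), and the collar centre is near (254,233). I'm centred, so I'll descend the last 18 mm.

Call:
jog_arm:
  steps:
    - [[0.3,0,0.9],[-0.1,0.7,0]]
    - [[0,0,0.7],[0,0,0]]
    - [[0,0,0],[0,0,0]]
    - [[0,0,0],[0,0,0]]

```text
t: 17.5
tool_pos: [0.6182, -0.2045, 0.2876]
tool_rot: [3.12, -0.358, 0.007]
contact_force: [0.0, 0.0, -0.3]
opening: 0.0727
```

```bash
python3 -c "
from h import *
to(.617,-.204,.284,-13.1)"
```

```text
t 17.5 pos [ 0.6182 -0.2045  0.2876] F [ 0.   0.  -0.3] open 0.0727 q [-0.43  0.21  1.65  0.    1.28  1.37]
shift cm [-0.13 -0.03  0.36] turn [ 0.02 -0.27 -0.01]
```

Call:
jog_arm:
  steps:
    - [[-0.1,0,0.4],[0,-0.3,0]]
    - [[0,0,0],[0,0,0]]
    - [[0,0,0],[0,0,0]]

```text
t: 17.8
tool_pos: [0.6175, -0.2044, 0.2847]
tool_rot: [3.12, -0.358, 0.002]
contact_force: [-0.3, 0.9, -0.4]
opening: 0.0726
```

Call:
jog_arm:
  steps:
    - [[0,0,0],[0,0,0]]
    - [[0,0,0],[0,0,0]]
    - [[0,0,0],[0,0,0]]
    - [[0,0,0],[0,0,0]]
    - [[0,0,0],[0,0,0]]
    - [[0,0,0],[0,0,0]]
  fingers: -1
  grip_force: 30

```text
t: 18.4
tool_pos: [0.6177, -0.2046, 0.2854]
tool_rot: [3.12, -0.359, 0.003]
contact_force: [-0.1, 0.1, -0.2]
opening: 0.0468
```

```bash
python3 -c "
from h import *
to(.617,-.204,.284,-13.1)"
```

```text
t 18.4 pos [ 0.6177 -0.2046  0.2854] F [-0.1  0.1 -0.2] open 0.0468 q [-0.43  0.21  1.65 -0.    1.28  1.37]
shift cm [-0.08 -0.04  0.14] turn [ 0.05 -0.13 -0.02]
```

Call:
jog_arm:
  steps:
    - [[0,0,0],[0,0,0]]
    - [[0,0,-0.4],[0,0,0]]
    - [[0,0,-0.6],[0,0,0]]
    - [[0,0,-0.6],[0,0,0]]
    - [[0,0,0],[0,0,0]]
    - [[0,0,0],[0,0,0]]
  grip_force: 60

```text
t: 19.0
tool_pos: [0.6171, -0.2042, 0.3012]
tool_rot: [3.121, -0.359, -0.001]
contact_force: [-0.5, -1.0, -2.5]
opening: 0.0455
```

```bash
python3 -c "
from h import *
to(.6177,-.2046,.395,-13.1)
for n in ('wrist','scene'): cv2.imwrite(f'pics/{n}12.png',ctrl.get_image(n)[:,:,::-1])
a=cv2.imread('pics/wrist12.png');b=cv2.imread('pics/scene12.png')
cv2.imwrite('pics/c12.png',np.hstack([a[:400,60:460],cv2.resize(b[120:220,150:250],(384,384),interpolation=cv2.INTER_CUBIC)]))"
```

```text
t 19.0 pos [ 0.6171 -0.2042  0.3012] F [-0.5 -1.  -2.5] open 0.0455 q [-0.43  0.19  1.64 -0.    1.31  1.37]
shift cm [ 0.07  0.03 -9.38] turn [ 0.03  0.03 -0.01]
```

View pics/c12.png

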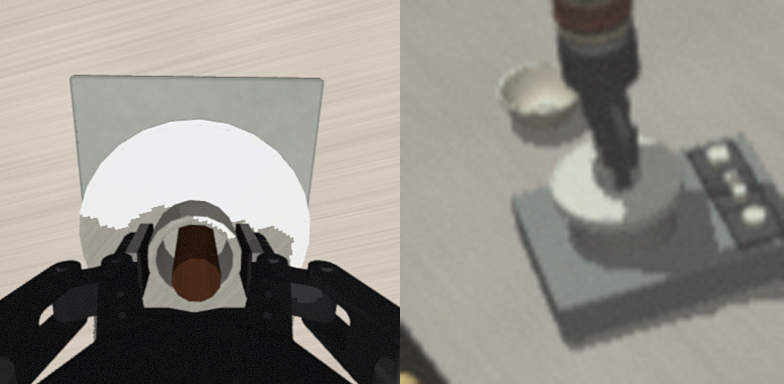

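The load is about 2.3 N, so it's the outer lid alone, and the knob stays down inside the collar. Continuing up slowly.

Call:
jog_arm:
  steps:
    - [[0,0,-0.8],[0,0,0]]
    - [[0,0,-1.3],[0,0,0]]
    - [[0,0,-1.5],[0,0,0]]
    - [[0,0,-1.5],[0,0,0]]
    - [[0,0,-1.5],[0,0,0]]
    - [[0,0,-1.3],[0,0,0]]
    - [[0,0,-0.8],[0,0,0]]
    - [[0,0,0],[0,0,0]]

```text
t: 19.9
tool_pos: [0.6174, -0.2043, 0.399]
tool_rot: [3.119, -0.359, 0.006]
contact_force: [-0.2, -0.6, -1.5]
opening: 0.046
```

```bash
python3 -c "
from h import *
to(.6177,-.2046,.400,-13.1)"
```

```text
t 19.9 pos [ 0.6174 -0.2043  0.399 ] F [-0.2 -0.6 -1.5] open 0.046 q [-0.43  0.11  1.56 -0.    1.47  1.37]
shift cm [ 0.04  0.02 -0.1 ] turn [ 0.08 -0.23 -0.01]
```

Call:
jog_arm:
  steps:
    - [[0,0,0],[0,0,0]]
    - [[0,0,0],[0,0,0]]
    - [[0,0,0],[0,0,0]]
    - [[0,0,0],[0,0,0]]

```text
t: 20.3
tool_pos: [0.617, -0.2041, 0.3966]
tool_rot: [3.12, -0.359, 0.0]
contact_force: [0.6, 0.1, -1.5]
opening: 0.0458
```

```bash
python3 -c "
from h import *
to(.6177,-.2046,.400,-13.1)
for n in ('top','scene'): cv2.imwrite(f'pics/{n}13.png',ctrl.get_image(n)[:,:,::-1])
a=cv2.imread('pics/top13.png');b=cv2.imread('pics/scene13.png')
cv2.imwrite('pics/c13.png',np.hstack([cv2.resize(a[130:240,260:370],(384,384)),cv2.resize(b[100:220,140:260],(384,384),interpolation=cv2.INTER_CUBIC)]))
i=b.astype(int)
print(proj('scene',(.616,-.2042,.17)),proj('scene',(.616,-.2042,.112)),proj('scene',(.617,-.2042,.21)))"
```

```text
t 20.3 pos [ 0.617  -0.2041  0.3966] F [ 0.6  0.1 -1.5] open 0.0458 q [-0.43  0.12  1.56 -0.    1.47  1.37]
shift cm [ 0.08  0.03 -0.34] turn [ 0.04 -0.01 -0.01]
[204.67462596 156.99754541] [206.21884645 168.44811337] [203.33331179 148.84028587]
```

View pics/c13.png

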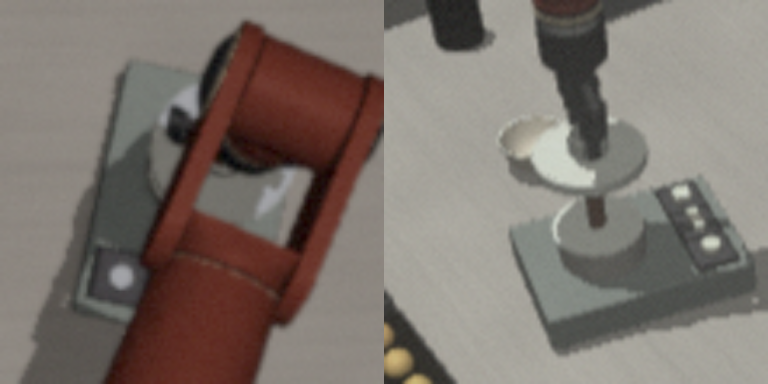

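The outer lid hangs level and clear. The inner lid sits on the pot with its knob visible, and the keys are up. Lift is 111 mm, which puts the rim about 35 mm above the knob top. Handing in.

```bash
python3 -c "
from h import *
o=ctrl.get_obs();print(o['t'],abs(o['dq']).max(),o['opening'])
print(ctrl.finish_job())"
```

```text
20.4 0.004335659193934971 0.045939229583373306
the job is handed in; nothing more can be done
None
```

The job is handed in at about 20 s of the 72 s allowed. No verdict came back.

**What I did:** I pressed the round, square and long keys in that order. I carried both lids level by the knob and lowered them onto the pot until its rim took the weight. Then I let go, gripped the collar and lifted the outer lid off alone.

**Last checks:**
- **Lid seating:** the arm stopped at 0.3133 m against an expected 0.313 m, and the last pictures show the inner lid flat on the pot.
- **Outer lid:** it is gripped (opening 46 mm), level and still, with its rim about 35 mm above the knob's top by arm height. The load while lifting was about 1.5 to 2.5 N, so it is the outer lid alone.
- **Keys:** they look up in the last scene picture.
- **Bystanders:** the arm stayed clear of the bottle, bowl and can. I did not re-measure their positions.

**What disagreed:**
- **Knob position:** the wrist camera put the knob about 2 to 3 mm further from the robot than my pot centre. That is inside the 8 mm limit and close to the camera calibration error.
- **Key force:** I pressed the round key harder than intended, to about 60 N at its hard stop. The square and long keys took about 27 N and 22 N.

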